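Draw down the lid of a vacuum reservoir crisscross

TASK

Someone stopped half way through the first pass of tightening the round lid's four bar-headed bolts: two opposite bolts are half tight (bar turned about 45 degrees), the other two are still loose (bar pointing at the lid's centre). Finish the first pass by turning the two loose bolts clockwise to half tight too, before any bolt is drawn tight. Then make the second pass in crisscross order, one bolt, then the one opposite it, then the other two, turning each on clockwise until its bar lies crosswise, square to the line to the lid's centre.

Things in the scene. Friction and masses are not known exactly. Their poses are not given: they have to be found in the camera images.
- lid (a point): centre of the flat top of the round aluminium lid, 220 mm across, top 70 mm above the work surface, on a grey cylindrical vacuum reservoir fixed to the slotted aluminium bench. z is up; the four bolts stand 80 mm from the centre along this frame's +x, +y, -x and -y. A small port plug 32 mm across stands 18 mm high in the middle.
- bolt_a (a joint): dark steel bolt at +x 80 mm (opposite bolt_c) in lid; head: upright bar 56 mm long, 12 thick, 14 to 40 mm above the lid, centred on the axis, on a 26 mm round boss. Value: rad turned clockwise from above: 0 loose, bar pointing at lid centre; 0.785 half tight; 1.571 fully tight, bar square to that; stop at 1.745. Friction 0.1 N m, stays where left, does not rise or sink.
- bolt_b (a joint): dark steel bolt at +y 80 mm (opposite bolt_d) in lid; head: upright bar 56 mm long, 12 thick, 14 to 40 mm above the lid, centred on the axis, on a 26 mm round boss. Value: rad turned clockwise from above: 0 loose, bar pointing at lid centre; 0.785 half tight; 1.571 fully tight, bar square to that; stop at 1.745. Friction 0.1 N m, stays where left, does not rise or sink.
- bolt_c (a joint): dark steel bolt at -x 80 mm (opposite bolt_a) in lid; head: upright bar 56 mm long, 12 thick, 14 to 40 mm above the lid, centred on the axis, on a 26 mm round boss. Value: rad turned clockwise from above: 0 loose, bar pointing at lid centre; 0.785 half tight; 1.571 fully tight, bar square to that; stop at 1.745. Friction 0.1 N m, stays where left, does not rise or sink.
- bolt_d (a joint): dark steel bolt at -y 80 mm (opposite bolt_b) in lid; head: upright bar 56 mm long, 12 thick, 14 to 40 mm above the lid, centred on the axis, on a 26 mm round boss. Value: rad turned clockwise from above: 0 loose, bar pointing at lid centre; 0.785 half tight; 1.571 fully tight, bar square to that; stop at 1.745. Friction 0.1 N m, stays where left, does not rise or sink.
Things that resemble listed ones, but are neither listed nor needed, are in the scene too. There is more than one size of the part that bears lid; the job needs the middle-sized.

How it is judged:
By the outcome, as a careful person would: the job done as asked, in the order asked, and still so for the second after the job is handed in, with the robot touching nothing.
It also fails if it takes over 72 s, if anything falls off the work surface, if the arm or the gripper's body presses on something with over 40 N, if the wrist force passes 120 N, or if a joint passes its speed limit or range.

ROBOT

A 6-joint arm with a two-finger parallel gripper is mounted at the origin on the work surface. World frame = base frame: x ahead of the robot, y to its left, z up, the work surface at z = 0. Lengths are in mm, angles in rad, forces in N, time in s.
With the tool pointing down it reaches from about 275 to 1000 mm from the base axis. Payload 8.4 kg.
Tool frame: the origin (TCP) lies at the very end of the fingers, on their centre line; the grasp point (between the pads) lies 19 mm behind it; z points along the fingers, y is the line along which they close (so a half turn about z gives the same grasp; the last joint's range is limited). The gripper opens to 85 mm and grips with 20 to 120 N. Pads are 22 mm wide; open, the fingers measure 114 mm over their backs; the gripper's body (76 mm by 85 mm) begins 54 mm behind the grasp point. The pads swing forward as they close: fully open they stand 13 mm farther back than shut.
Start: joints at [1.099, 0.353, 1.633, -0, 1.155, -0.002], TCP at [282.941, 557.29, 198.881] pointing down, gripper open.
Joint ranges: [-2.63, 2.63], [-0.92, 2.1], [0.06, 2.66], [-1.3, 4.44], [0, 2.69], [-3.02, 3.02]. Speed limits (rad/s): [2.22, 2.22, 2.79, 3.14, 3.14, 3.14].

INTERFACE

Orientations are given as [roll, pitch, yaw] about the fixed x, y, z axes, in that order (R = Rz(yaw) Ry(pitch) Rx(roll)).
In Python, from rig import r, vision gives the robot as it stands. The module is installed in compiled form; this text tells all that it offers.
- The arm moves only by the tool play_rows, never from a script. Its argument "steps" is a list of rows, each an object with "delta_pos": the shift along the tool's x, y, z in cm, a list of three; "yaw": the turn about the tool's z in rad; "jaw": the opening in per cent of the stroke, from 0 (shut) to 100 (fully open). A call has exactly 8 rows; each row is the pose to reach, as a shift and turn from the pose commanded when the call began, along the tool's axes at that moment; what a row does not reach only later rows make up. A row lasts 1/10 s, in which the tool goes at most 50 mm and 8.59 degrees, less where a joint would pass 70% of its speed; a pose out of reach is approached as far as the arm can. A call with a gripper value outside its range is refused whole. The fingers move at their own pace and stop on an object; "grip_force" is the grip in N (left out, the last holds). Time passes only in rows, so rows that repeat a pose let the fingers close, or fill a call up. It gives the time, the measured TCP pose, the force, the opening and the grip force at its end, in the units of the state.
- r.sense(): the state, without advancing time (a new reading comes with each control period).
- vision.grab_frame(name): name is "side" or "top"; returns (picture, depth): 480x640x3 uint8, red, green, blue; 480x640 float32, mm along the optical axis (not along the pixel's ray), 0 where there is no reading.
- vision.calibration(name): a dict with "mtx" (3x3 intrinsics, pixels), "k1" (the pictures are not rectified: a ray, as slopes to the right and down, at radius r is drawn at 1 + k1 r^2 times it, then the intrinsics apply), "extrinsics" (4x4, takes a point from camera to world coordinates). Camera axes: x right, y down, z forward; pixel columns grow to the right and rows downward; lengths in mm; the calibration is good to about 2 mm. A picture is of the moment at which its call begins. calibration takes no time and is no camera call.
- r.sign_off(): hands the job in; it is judged then, once.
Trained networks look in the newest picture that a camera, given by its name, has taken for a name from the list of things; names that differ only in an ending like _2 or _b are one class to them, and where a whole thing is asked for, a point or a joint stands for the part that bears it (a point fixed in the world has none). Each returns a list of dicts, best first, with "conf" (0 to 1); they miss things now and then, are a little off and sometimes report something else, mostly with a low value. They report only what shows in the picture. A call takes as long as a camera call. They do not tell look-alikes from the thing itself.
- vision.cut_out(camera, thing): "region" (480x640 bool, what is visible of it) and "uv" ([column, row] in pixels, amid what is visible of it).
- vision.landmark_of(camera, thing): "uv" ([column, row] in pixels: a listed point, or the origin of a listed thing).
The state is a dict: "clock": time; "qpos": joint angles; "qvel": joint speeds; "joint_efforts": joint torques, N m; "eef_pos": TCP position; "tcp_rot": TCP orientation; "contact_force": force on the tool from outside, world axes, zero at the start; "wrist_torque": the same for the moment, N m; "opening": opening from 0.0 (shut) to 1.0 (fully open); "grasp_force": force on a finger pad.
Only numpy, scipy, OpenCV 4.12 (cv2) and the standard library are available. Lean on these libraries where they do the work, as an engineer would, in place of code of your own. Each camera call takes 0.05 s, during which the arm holds its last target. There are 200 camera calls.

## Working session

There is one attempt and no reset: what is moved stays moved. The work goes in short steps, Python scripts to look and compute and a tool call to move; the robot and the scene stay as the last step left them, time stands still between calls to the robot, and variables do not carry over. Pictures are saved under pics/ and viewed, at most 10 in all, crops included, and the job is handed in when it is done.

Besides the shell and the picture viewer there is one more tool, called by a JSON object that holds its "api" and its "payload". play_rows: Moves the arm, as the interface text tells. Its arguments: {"type":"object","properties":{"steps":{"type":"array"},"grip_force":{"type":"number"}},"required":["steps"]}

```bash
mkdir -p pics
cat > h.py <<'E'
from rig import r, vision
import numpy as np, cv2
def world(cam,uv,depth=None,z=None):
    c=vision.calibration(cam);K=np.array(c["mtx"]);T=np.array(c["extrinsics"]);k=c["k1"]
    p=cv2.undistortPoints(np.array([[uv]],float),K,np.array([k,0,0,0,0.]))[0,0]
    d=np.array([p[0],p[1],1.])
    if depth is None:
        w=T[:3,:3]@d; depth=(z-T[2,3])/w[2]
    return T[:3,:3]@(d*depth)+T[:3,3]
E
python3 - <<'E'
from h import *
for n in("top","side"):
    p,d=vision.grab_frame(n); cv2.imwrite(f"pics/{n}0.png",p[:,:,::-1]); np.save(f"{n}0.npy",d)
    print(n,np.array(vision.calibration(n)["extrinsics"]).round(2).tolist(),vision.calibration(n)["mtx"],vision.calibration(n)["k1"])
    for q in("lid","bolt_a"):
        for x in vision.landmark_of(n,q):
            u,v=x["uv"];dd=d[int(v),int(u)];print(q,round(x["conf"],2),np.round(x["uv"],1),world(n,x["uv"],dd).round(0))
s=r.sense();print(s["clock"],s["eef_pos"],s["tcp_rot"],s["opening"])
E
```

```text
top [[0.02, -0.99, 0.16, 376.22], [-1.0, -0.02, 0.01, 64.16], [-0.01, -0.16, -0.99, 762.53], [0.0, 0.0, 0.0, 1.0]] [[467.60721155   0.         320.08314159]
 [  0.         467.60721155 238.53383676]
 [  0.           0.           1.        ]] -0.09140713353132512
lid 0.96 [391.3 327.8] [355. -36.  59.]
lid 0.91 [383.1 162.7] [600. -21.  86.]
lid 0.74 [189.5 395. ] [262. 243. 124.]Traceback (most recent call last):
  File "<stdin>", line 6, in <module>
ValueError: it knows: lid
```

View pics/top0.png

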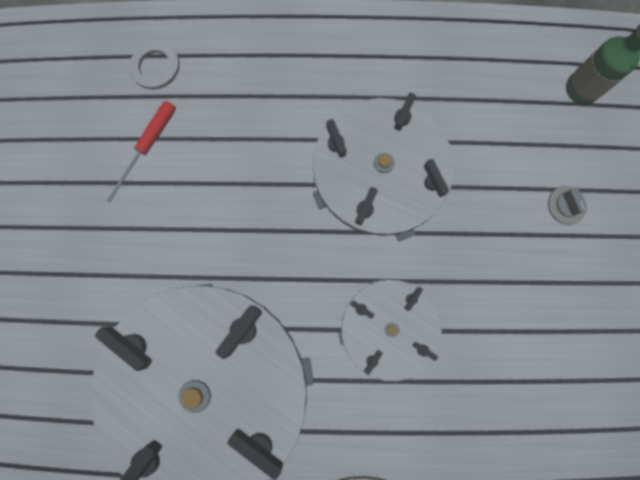

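Run:
```python
from h import *
for n in("side","top"):
    p,d=vision.grab_frame(n); cv2.imwrite(f"pics/{n}0.png",p[:,:,::-1]); np.save(f"{n}0.npy",d)
    for x in vision.cut_out(n,"lid"):
        m=x["region"]&(d>0);vs,us=np.nonzero(m)
        P=np.array([world(n,(u,v),d[v,u]) for u,v in list(zip(us,vs))[::7]])
        print(n,round(x["conf"],2),np.round(x["uv"],1),m.sum(),P.min(0).round(),P.max(0).round(),np.median(P,0).round())
s=r.sense();print(s["clock"],s["eef_pos"],s["tcp_rot"],s["opening"])
```

```text
Traceback (most recent call last):
  File "h.py", line 4, in world
    c=vision.calibration(cam);K=np.array(c["mtx"]);T=np.array(c["extrinsics"]);k=c["k1"]
ValueError: time passes only in moves, steps and waits
```

```bash
cat > h.py <<'E'
from rig import r, vision
import numpy as np, cv2
C={n:vision.calibration(n) for n in("top","side")}
def world(cam,uv,depth=None,z=None):
    c=C[cam];K=np.array(c["mtx"]);T=np.array(c["extrinsics"])
    uv=np.atleast_2d(np.array(uv,float))
    p=cv2.undistortPoints(uv[:,None],K,np.array([c["k1"],0,0,0,0.]))[:,0]   # small k1
    d=np.c_[p,np.ones(len(p))]
    w=d@T[:3,:3].T
    if depth is None: depth=(z-T[2,3])/w[:,2]
    return w*np.reshape(depth,(-1,1))+T[:3,3]
def bars(p,d,cen=(600,-21)):
    """dark bar-top pixels near the lid centre -> per-bolt centre and direction"""
    vs,us=np.nonzero(d>0); P=world("top",np.c_[us,vs],d[vs,us])
    g=p[vs,us].max(1)
    rr=np.hypot(P[:,0]-cen[0],P[:,1]-cen[1])
    top=(rr<60)&(rr>25)&(g>110)
    print("lid z",np.median(P[top,2]).round(1))
    m=(rr<125)&(rr>35)&(P[:,2]>92)&(g<90)
    I=np.zeros(p.shape[:2],np.uint8); I[vs[m],us[m]]=1
    n,L,st,ce=cv2.connectedComponentsWithStats(I)
    out=[]
    for i in range(1,n):
        if st[i,4]<60: continue
        v,u=np.nonzero(L==i)
        Q=world("top",np.c_[u,v],z=110.); 
        (c,s,a)=cv2.minAreaRect(Q[:,:2].astype(np.float32))
        w,V=np.linalg.eigh(np.cov(Q[:,:2].T)); e=V[:,1]
        out.append((np.array(c),e)); 
        print(ce[i].round(),st[i,4],"c",np.round(c,1),"mean",Q.mean(0).round(1)[:2],"size",np.round(s,1),"dir",np.degrees(np.arctan2(e[1],e[0])).round(1)%180)
    return out
E
python3 - <<'E'
from h import *
p,d=vision.grab_frame("top"); np.save("top0.npy",d)
b=bars(p,d)
c=np.mean([x[0] for x in b],0);print("centre",c)
for x,e in b:
    ra=np.arctan2(*(x-c)[::-1]); print(np.hypot(*(x-c)),np.degrees(ra),"cw", np.degrees(ra-np.arctan2(e[1],e[0]))%180)
crop=p[80:250,290:480,::-1]; cv2.imwrite("pics/crop.png",cv2.resize(crop,None,fx=3.5,fy=3.5))
for x in vision.cut_out("top","lid"):
    v,u=np.nonzero(x["region"]);print(x["uv"],world("top",x["uv"],z=70.), world("top",np.c_[u,v],z=70.).min(0),world("top",np.c_[u,v],z=70.).max(0))
p,d=vision.grab_frame("side");cv2.imwrite("pics/side.png",p[:,:,::-1])
s=r.sense();print(s["clock"],s["eef_pos"],s["tcp_rot"],s["opening"],s["contact_force"])
E
```

```text
lid z 68.8
[404. 112.] 272 c [673.4 -51.3] mean [672.5 -50.6] size [12.  59.9] dir 156.7
[336. 138.] 292 c [629.8  50.6] mean [629.2  50.8] size [57.5 12.9] dir 22.599999999999994
[436. 177.] 340 c [571.4 -94.6] mean [571.4 -94.9] size [54.2 14.8] dir 25.30000000000001
[366. 206.] 277 c [527.5   6.7] mean [527.    7.1] size [11.9 56.5] dir 156.5
centre [600.52857971 -22.15695548]
78.5061807699955 -21.78305091213863 cw 1.507825343256144
78.39696996642971 68.06868096602639 cw 45.434818535061
78.08001948148045 -111.92330576453274 cw 42.73018200469637
78.51856063224143 158.4482108189293 cw 1.9769821943048733
[194.8, 386.6] [[264.77481392 250.5498987   70.        ]] [127.53778764  78.7584717   70.        ] [414.4421636  407.68036106  70.        ]
[392.7, 331.6] [[349.55783405 -36.2442801   70.        ]] [ 280.18418499 -105.98179136   70.        ] [425.01642824  40.7067452   70.        ]
0.35 [282.90359843 557.19558507 198.70836784] [-3.14126702e+00  1.52752105e-05  2.67180500e+00] 0.9996180030482198 [-1.08744183  0.11342113 -0.60060176]
```

View pics/crop.png

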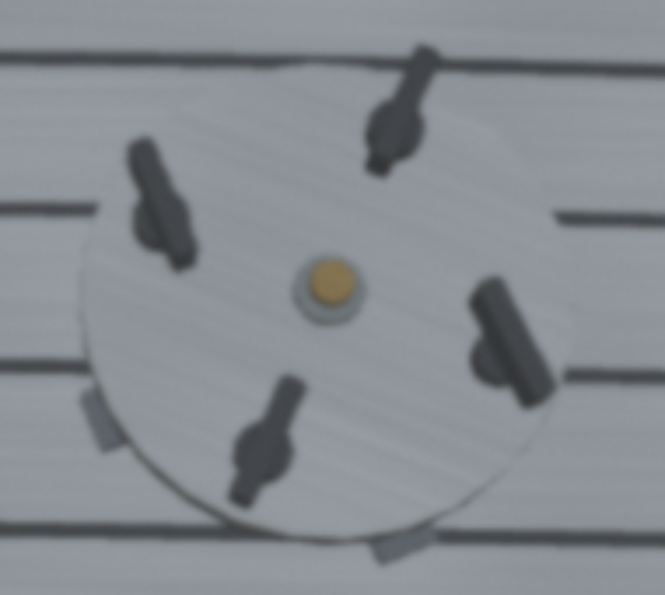

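View pics/side.png

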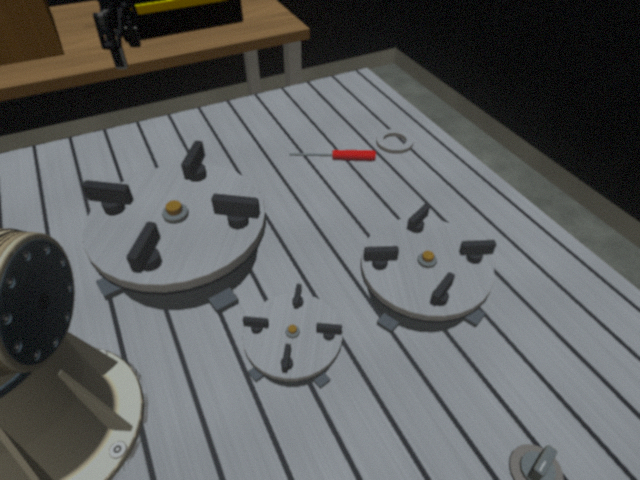

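Three reservoirs are in the top picture: large (190,395), middle (384,162) and small (392,328). The middle one fits: about 220 mm across, top at about 70 mm. The crop confirms it, with the loose bars radial at (404,112) and (366,206), and the half-tight bars at (336,138) and (436,177). I'll start with loose bolt P at about (674,-52).

{"api": "play_rows", "payload": {"steps": [{"delta_pos": [-62.5, -36.6, 4], "yaw": -0.077, "jaw": 45}, {"delta_pos": [-62.5, -36.6, 4], "yaw": -0.077, "jaw": 45}, {"delta_pos": [-62.5, -36.6, 4], "yaw": -0.077, "jaw": 45}, {"delta_pos": [-62.5, -36.6, 4], "yaw": -0.077, "jaw": 45}, {"delta_pos": [-62.5, -36.6, 4], "yaw": -0.077, "jaw": 45}, {"delta_pos": [-62.5, -36.6, 4], "yaw": -0.077, "jaw": 45}, {"delta_pos": [-62.5, -36.6, 4], "yaw": -0.077, "jaw": 45}, {"delta_pos": [-62.5, -36.6, 4], "yaw": -0.077, "jaw": 45}], "grip_force": 30}}

```text
clock: 1.15
eef_pos: [499.8, 219.5, 177.0]
tcp_rot: [3.141, 0.0, 2.749]
contact_force: [0.1, 0.1, -0.1]
opening: 0.452
grasp_force: 0.0
```

```bash
cat > go.py <<'E'
import sys
from h import *
def plan(x,y,z,yawdeg):
    s=r.sense();p=np.array(s["eef_pos"]);R=cv2.Rodrigues(np.zeros(3))[0]
    from scipy.spatial.transform import Rotation as Ro
    R=Ro.from_euler("xyz",s["tcp_rot"]).as_matrix()
    dy=(np.degrees(s["tcp_rot"][2])-yawdeg+90)%180-90
    print("t",round(s["clock"],2),"p",p.round(1),"yaw",np.degrees(s["tcp_rot"][2]).round(1),"F",np.round(s["contact_force"],1),"q6",round(s["qpos"][5],2),"open",round(s["opening"],3))
    print("delta cm",(R.T@(np.array([x,y,z])-p)/10).round(2),"yaw",np.radians(dy).round(3))
plan(*map(float,sys.argv[1:]))
E
python3 go.py 674 -52 150 157.5
```

```text
t 1.15 p [499.8 219.5 177. ] yaw 157.5 F [ 0.1  0.1 -0.1] q6 -0.77 open 0.452
delta cm [-26.49 -18.42   2.7 ] yaw 0.0
```

{"api": "play_rows", "payload": {"steps": [{"delta_pos": [-26.5, -18.4, 2.7], "yaw": 0, "jaw": 45}, {"delta_pos": [-26.5, -18.4, 2.7], "yaw": 0, "jaw": 45}, {"delta_pos": [-26.5, -18.4, 2.7], "yaw": 0, "jaw": 45}, {"delta_pos": [-26.5, -18.4, 2.7], "yaw": 0, "jaw": 45}, {"delta_pos": [-26.5, -18.4, 2.7], "yaw": 0, "jaw": 45}, {"delta_pos": [-26.5, -18.4, 2.7], "yaw": 0, "jaw": 45}, {"delta_pos": [-26.5, -18.4, 2.7], "yaw": 0, "jaw": 45}, {"delta_pos": [-26.5, -18.4, 2.7], "yaw": 0, "jaw": 45}]}}

```text
clock: 1.95
eef_pos: [674.5, -53.3, 149.1]
tcp_rot: [-3.141, 0.0, 2.746]
contact_force: [-0.2, 0.1, 0.5]
opening: 0.448
grasp_force: 0.0
```

```bash
python3 go.py 674 -52 88 157.5
python3 - <<'E'
from h import *
p,d=vision.grab_frame("top");cv2.imwrite("pics/t2.png",cv2.resize(p[40:280,260:500,::-1],None,fx=2.4,fy=2.4))
E
```

```text
t 1.95 p [674.5 -53.3 149.1] yaw 157.3 F [-0.2  0.1  0.5] q6 -1.26 open 0.448
delta cm [0.1  0.11 6.11] yaw -0.003
```

View pics/t2.png

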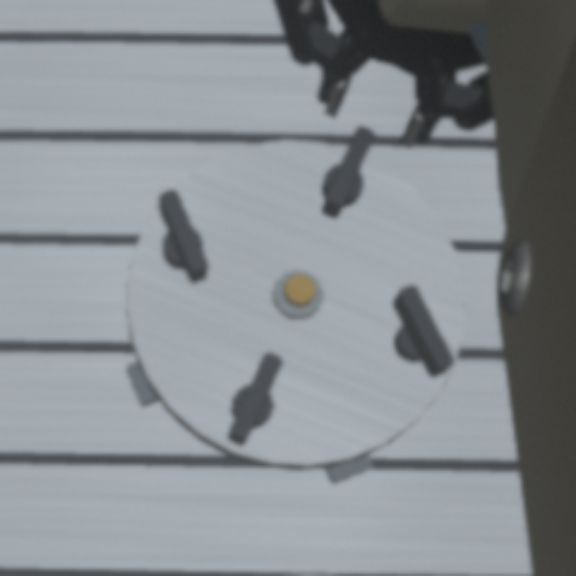

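The fingers, with tips at crop (335,100) and (420,130), straddle the extended line of the top bar (345,170). They appear displaced because of their height. I'll go down and close.

{"api": "play_rows", "payload": {"steps": [{"delta_pos": [0.1, 0.1, 3], "yaw": 0, "jaw": 45}, {"delta_pos": [0.1, 0.1, 5], "yaw": 0, "jaw": 45}, {"delta_pos": [0.1, 0.1, 6.1], "yaw": 0, "jaw": 45}, {"delta_pos": [0.1, 0.1, 6.1], "yaw": 0, "jaw": 45}, {"delta_pos": [0.1, 0.1, 6.1], "yaw": 0, "jaw": 5}, {"delta_pos": [0.1, 0.1, 6.1], "yaw": 0, "jaw": 5}, {"delta_pos": [0.1, 0.1, 6.1], "yaw": 0, "jaw": 5}, {"delta_pos": [0.1, 0.1, 6.1], "yaw": 0, "jaw": 5}], "grip_force": 30}}

```text
clock: 2.8
eef_pos: [673.2, -48.8, 89.7]
tcp_rot: [3.141, 0.001, 2.749]
contact_force: [-0.4, -0.0, 0.0]
opening: 0.05
grasp_force: 0.0
```

```bash
python3 go.py 674 -52 88 113
```

```text
t 2.8 p [673.2 -48.8  89.7] yaw 157.5 F [-0.4 -0.   0. ] q6 -1.25 open 0.05
delta cm [-0.2  -0.26  0.17] yaw 0.777
```

Run:
```python
from h import *
p,d=vision.grab_frame("side");a=p[180:340,340:520,::-1]
q,d=vision.grab_frame("top");b=q[60:260,290:490,::-1]
cv2.imwrite("pics/t3.png",np.hstack([cv2.resize(a,(390,390)),cv2.resize(b,(390,390))]))
print(r.sense()["contact_force"],r.sense()["opening"],r.sense()["eef_pos"])
```

```text
[-1.00824803 -0.47929658 -0.02582251] 0.04881023559694171 [672.9383275  -48.84858109  89.27739551]
```

View pics/t3.png

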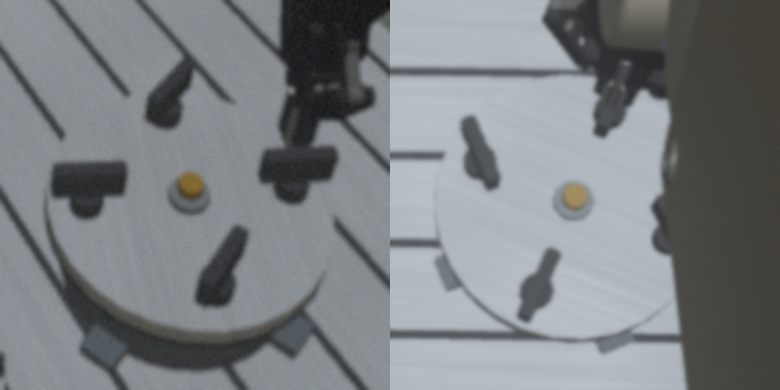

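```bash
cat >> h.py <<'E'
def proj(cam,P):
    c=C[cam];T=np.linalg.inv(np.array(c["extrinsics"]));q=np.atleast_2d(P)@T[:3,:3].T+T[:3,3]
    return cv2.projectPoints(q[:,None].astype(float),np.zeros(3),np.zeros(3),np.array(c["mtx"]),np.array([c["k1"],0,0,0,0.]))[0][:,0].round(1)
E
python3 - <<'E'
from h import *
pts=np.array([[673,-49,89],[674,-52,110],[673,-49,130],[571,-95,110],[630,51,110],[527,7,110],[600,-22,88]])
for n,o,s in(("side",(340,180),(390/180,390/160)),("top",(290,60),(1.95,1.95))):
    q=proj(n,pts);print(n,q.tolist(),((q-o)*s).round().tolist())
T=np.array(C["side"]["extrinsics"]);print(T[:3,3],T[:3,2])
p,d=vision.grab_frame("side");vs,us=np.mgrid[180:320:1,340:520:1];vs,us=vs.ravel(),us.ravel()
k=(d[vs,us]>0)&(p[vs,us].max(1)<80);P=world("side",np.c_[us,vs][k],d[vs,us][k])
for c in pts[1:6:1]:
    m=(np.hypot(P[:,0]-c[0],P[:,1]-c[1])<35)&(P[:,2]>96)&(P[:,2]<112)
    if m.sum()>5: print(c,m.sum(),P[m].mean(0).round(1),P[m].min(0).round(),P[m].max(0).round())
E
```

```text
side [[470.0, 249.9], [474.6, 242.1], [475.9, 232.3], [438.5, 282.6], [415.6, 211.9], [377.7, 247.8], [423.8, 254.1]] [[282.0, 170.0], [292.0, 151.0], [294.0, 127.0], [213.0, 250.0], [164.0, 78.0], [82.0, 165.0], [182.0, 181.0]]
top [[401.0, 117.0], [405.2, 110.6], [405.5, 105.4], [436.0, 177.7], [335.8, 137.3], [365.9, 206.2], [383.8, 162.4]] [[216.0, 111.0], [225.0, 99.0], [225.0, 89.0], [285.0, 230.0], [89.0, 151.0], [148.0, 285.0], [183.0, 200.0]]
[ 210.83442898 -420.11610314  663.59055315] [ 0.31408177  0.61817241 -0.7205661 ]
[674 -52 110] 310 [677.6 -56.7 105.2] [653. -70.  96.] [703. -43. 111.]
[673 -49 130] 306 [677.3 -56.6 105.2] [653. -70.  96.] [703. -43. 111.]
[571 -95 110] 259 [ 572.2 -103.1  107. ] [ 550. -116.   96.] [600. -87. 112.]
[630  51 110] 209 [632.3  45.1 105.8] [609.  34.  96.] [662.  62. 112.]
[527   7 110] 309 [529.6   1.8 105.1] [506. -11.  96.] [556.  18. 111.]
```

Run:
```python
from h import *
for n in("side","top"):
    p,d=vision.grab_frame(n)
    vs,us=np.mgrid[60:300,340:520];vs,us=vs.ravel(),us.ravel()
    k=(d[vs,us]>0);P=world(n,np.c_[us,vs][k],d[vs,us][k]);U=np.c_[us,vs][k]
    m=np.hypot(P[:,0]-673,P[:,1]+49)<45
    for z in range(70,160,6):
        j=m&(P[:,2]>=z)&(P[:,2]<z+6)&(p[U[:,1],U[:,0]].max(1)<95)
        if j.sum()>3: print(n,z,j.sum(),P[j].mean(0).round(),P[j].min(0).round(),P[j].max(0).round())
    cv2.imwrite(f"pics/z{n}.png",p[60:300,340:520,::-1])
a=cv2.imread("pics/zside.png")[120:240,90:180];b=cv2.imread("pics/ztop.png")[:120,10:100]
cv2.imwrite("pics/z.png",np.hstack([cv2.resize(a,(390,520),interpolation=cv2.INTER_CUBIC),cv2.resize(b,(390,520),interpolation=cv2.INTER_CUBIC)]))
print(r.sense()["clock"])
```

```text
side 70 34 [674. -61.  73.] [668. -67.  71.] [685. -46.  76.]
side 76 38 [674. -61.  79.] [666. -66.  76.] [688. -49.  82.]
side 82 81 [677. -60.  85.] [656. -68.  82.] [703. -48.  88.]
side 88 84 [676. -58.  91.] [653. -70.  88.] [703. -41.  94.]
side 94 86 [676. -58.  97.] [653. -70.  94.] [702. -42. 100.]
side 100 86 [677. -58. 103.] [653. -70. 100.] [704. -42. 106.]
side 106 185 [679. -55. 109.] [653. -70. 106.] [704. -42. 112.]
side 118 12 [668. -56. 122.] [661. -59. 119.] [676. -53. 124.]
side 124 24 [665. -53. 128.] [661. -65. 124.] [672. -38. 130.]
side 130 49 [665. -56. 133.] [659. -66. 130.] [673. -39. 136.]
side 136 48 [665. -57. 139.] [660. -67. 136.] [674. -41. 142.]
side 142 45 [665. -56. 145.] [660. -66. 142.] [673. -40. 148.]
side 148 37 [664. -54. 151.] [659. -67. 148.] [672. -39. 153.]
side 154 22 [663. -51. 156.] [660. -62. 154.] [686. -40. 159.]
top 76 19 [674. -51.  80.] [666. -63.  77.] [683. -41.  82.]
top 82 26 [674. -55.  83.] [666. -64.  82.] [682. -42.  85.]
top 88 9 [656. -44.  92.] [652. -57.  89.] [672. -39.  94.]
top 94 9 [655. -44.  97.] [652. -53.  94.] [663. -40. 100.]
top 100 17 [660. -44. 104.] [652. -59. 101.] [703. -39. 106.]
top 106 140 [671. -49. 108.] [652. -62. 106.] [704. -38. 111.]
top 118 4 [667. -43. 123.] [661. -48. 121.] [676. -37. 124.]
top 124 17 [662. -46. 127.] [659. -57. 124.] [671. -35. 130.]
top 130 33 [665. -45. 133.] [659. -59. 130.] [678. -33. 136.]
top 136 39 [664. -46. 139.] [658. -59. 137.] [680. -34. 142.]
top 142 30 [664. -45. 145.] [659. -58. 143.] [671. -33. 148.]
top 148 17 [662. -46. 151.] [659. -53. 148.] [672. -38. 153.]
top 154 39 [669. -46. 157.] [659. -55. 154.] [682. -32. 160.]
3.05
```

View pics/z.png

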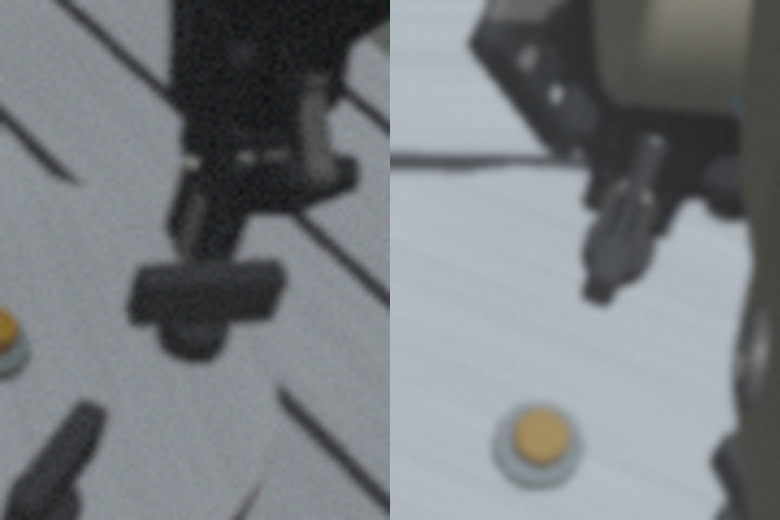

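Run:
```python
from h import *
for z in(149,157,170,185): print(z,((proj("top",[[682,-36,z],[667,-71,z]])-(260,40))*2.4).round().tolist())
for z in(89,100,110,120): print(z,"side",((proj("side",[[673,-49,z]])-(430,180))*4.333).round().tolist(),"top",((proj("top",[[673,-49,z]])-(350,60))*4.333+(390,0)).round().tolist())
d=np.load("top0.npy")
print({k:np.round(v,2) if not isinstance(v,dict) else v for k,v in r.sense().items()})
```

```text
149 [[332.0, 128.0], [392.0, 153.0]]
157 [[334.0, 122.0], [395.0, 147.0]]
170 [[338.0, 112.0], [400.0, 137.0]]
185 [[342.0, 99.0], [406.0, 125.0]]
89 side [[173.0, 303.0]] top [[611.0, 247.0]]
100 side [[180.0, 283.0]] top [[616.0, 234.0]]
110 side [[186.0, 265.0]] top [[621.0, 222.0]]
120 side [[192.0, 246.0]] top [[626.0, 210.0]]
{'clock': np.float64(3.05), 'qpos': array([-0.07,  0.54,  1.61,  0.  ,  1.  , -1.25]), 'qvel': array([ 0.,  0.,  0., -0., -0.,  0.]), 'joint_efforts': array([ 1.000e-02, -6.970e+01, -3.066e+01,  0.000e+00,  0.000e+00,
        0.000e+00]), 'eef_pos': array([672.76, -48.86,  88.93]), 'tcp_rot': array([3.14, 0.  , 2.75]), 'contact_force': array([ 0.41, -0.31,  0.82]), 'wrist_torque': array([ 0.01, -0.  , -0.03]), 'grasp_force': np.float64(0.0), 'opening': np.float64(0.05)}
```

{"api": "play_rows", "payload": {"steps": [{"delta_pos": [0, 0, -4], "yaw": 0, "jaw": 5}, {"delta_pos": [0, 0, -7], "yaw": 0, "jaw": 5}, {"delta_pos": [0, 0, -7], "yaw": 0, "jaw": 5}, {"delta_pos": [0, 0, -7], "yaw": 0, "jaw": 5}, {"delta_pos": [0, 0, -7], "yaw": 0, "jaw": 5}, {"delta_pos": [0, 0, -7], "yaw": 0, "jaw": 5}, {"delta_pos": [0, 0, -7], "yaw": 0, "jaw": 5}, {"delta_pos": [0, 0, -7], "yaw": 0, "jaw": 5}]}}

```text
clock: 3.85
eef_pos: [672.4, -48.8, 158.1]
tcp_rot: [-3.141, -0.001, 2.749]
contact_force: [0.3, 0.2, -0.1]
opening: 0.052
grasp_force: 0.0
```

Run:
```python
from h import *
s=r.sense();print(s["eef_pos"],s["opening"])
im=[]
for n in("side","top"):
    p,d=vision.grab_frame(n)
    vs,us=np.mgrid[60:300,340:520];vs,us=vs.ravel(),us.ravel()
    k=(d[vs,us]>0);P=world(n,np.c_[us,vs][k],d[vs,us][k])
    m=np.hypot(P[:,0]-673,P[:,1]+49)<45
    for z in range(112,230,6):
        j=m&(P[:,2]>=z)&(P[:,2]<z+6)
        if j.sum()>3: print(n,z,j.sum(),P[j].mean(0).round(),P[j].min(0).round(),P[j].max(0).round())
    q=proj(n,[s["eef_pos"]])[0]; print(q)
    x,y=int(q[0]),int(q[1]); c=p[max(0,y-60):,max(0,x-45):][:120,:90,::-1].copy()
    cv2.circle(c,(x-max(0,x-45),y-max(0,y-60)),1,(0,0,255),-1)
    im.append(cv2.resize(c,(390,520),interpolation=cv2.INTER_CUBIC))
cv2.imwrite("pics/z2.png",np.hstack(im))
```

```text
[672.41087575 -48.76228583 158.10353119] 0.052197132897777665
side 190 27 [666. -52. 193.] [660. -60. 190.] [680. -38. 196.]
side 196 64 [666. -54. 199.] [660. -66. 196.] [682. -37. 202.]
side 202 61 [666. -56. 205.] [660. -67. 202.] [675. -36. 208.]
side 208 58 [665. -56. 211.] [660. -67. 208.] [674. -39. 214.]
side 214 72 [666. -57. 217.] [660. -67. 214.] [674. -39. 220.]
side 220 45 [664. -52. 223.] [661. -67. 220.] [672. -39. 226.]
side 226 30 [667. -46. 229.] [659. -61. 226.] [689. -36. 232.]
[479.8 219.5]
top 190 13 [661. -46. 194.] [658. -58. 193.] [664. -37. 196.]
top 196 42 [663. -45. 199.] [658. -60. 196.] [676. -33. 202.]
top 202 54 [663. -46. 205.] [658. -60. 202.] [672. -31. 208.]
top 208 57 [664. -44. 211.] [658. -60. 208.] [676. -31. 214.]
top 214 53 [664. -45. 217.] [658. -60. 214.] [679. -31. 220.]
top 220 50 [666. -46. 224.] [658. -61. 220.] [683. -32. 226.]
top 226 59 [666. -46. 228.] [656. -65. 226.] [681. -25. 232.]
[408.8  97.1]
```

View pics/z2.png

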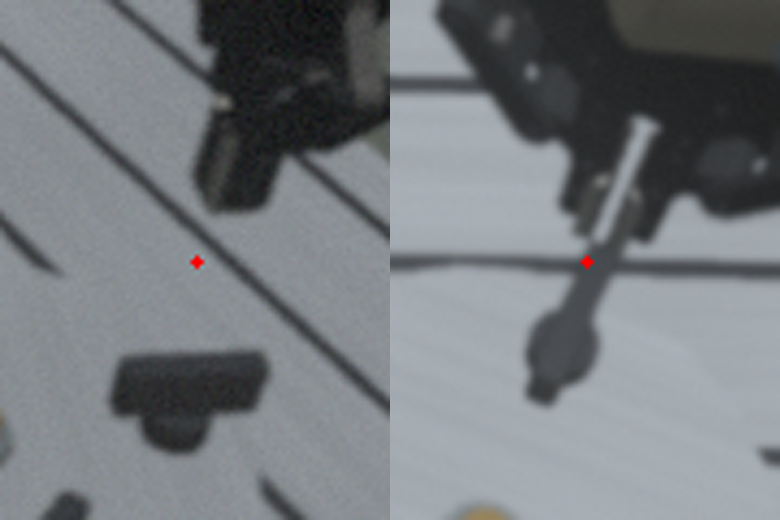

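The pictures settle it: the fingertips are really about 31 mm above the reported TCP (seen at z≈190 with TCP 158). That is why they closed over the bar without touching it. I'll go lower, in stages.

{"api": "play_rows", "payload": {"steps": [{"delta_pos": [-0.2, -0.3, 0], "yaw": 0, "jaw": 45}, {"delta_pos": [-0.2, -0.3, 0], "yaw": 0, "jaw": 45}, {"delta_pos": [-0.2, -0.3, 3], "yaw": 0, "jaw": 45}, {"delta_pos": [-0.2, -0.3, 6], "yaw": 0, "jaw": 45}, {"delta_pos": [-0.2, -0.3, 8.5], "yaw": 0, "jaw": 45}, {"delta_pos": [-0.2, -0.3, 8.5], "yaw": 0, "jaw": 45}, {"delta_pos": [-0.2, -0.3, 8.5], "yaw": 0, "jaw": 45}, {"delta_pos": [-0.2, -0.3, 8.5], "yaw": 0, "jaw": 45}]}}

```text
clock: 4.75
eef_pos: [674.6, -52.5, 75.6]
tcp_rot: [3.141, 0.002, 2.749]
contact_force: [0.1, -0.0, 0.8]
opening: 0.451
grasp_force: 0.0
```

Run:
```python
from h import *
s=r.sense();print(s["eef_pos"],s["opening"],s["contact_force"])
im=[]
for n in("side","top"):
    p,d=vision.grab_frame(n)
    q=proj(n,[s["eef_pos"]])[0]
    x,y=int(q[0]),int(q[1]); c=p[max(0,y-60):,max(0,x-45):][:120,:90,::-1].copy()
    im.append(cv2.resize(c,(390,520),interpolation=cv2.INTER_CUBIC))
cv2.imwrite("pics/z3.png",np.hstack(im))
```

```text
[674.64791826 -52.49136113  75.56067979] 0.45123359305912214 [ 0.05808189 -0.04791449  0.8320425 ]
```

View pics/z3.png

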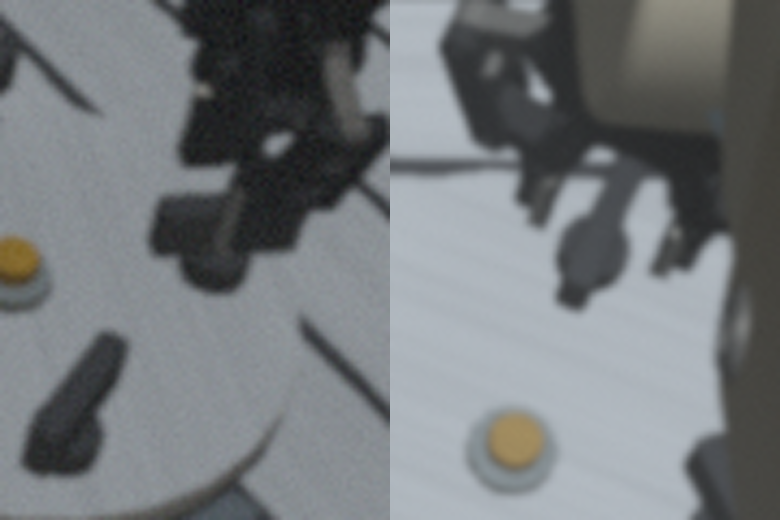

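The fingers now straddle the bar, centred on it. I'll go 15 mm lower and close.

{"api": "play_rows", "payload": {"steps": [{"delta_pos": [0, 0, 1.0], "yaw": 0, "jaw": 45}, {"delta_pos": [0, 0, 1.5], "yaw": 0, "jaw": 45}, {"delta_pos": [0, 0, 1.5], "yaw": 0, "jaw": 5}, {"delta_pos": [0, 0, 1.5], "yaw": 0, "jaw": 5}, {"delta_pos": [0, 0, 1.5], "yaw": 0, "jaw": 5}, {"delta_pos": [0, 0, 1.5], "yaw": 0, "jaw": 5}, {"delta_pos": [0, 0, 1.5], "yaw": 0, "jaw": 5}, {"delta_pos": [0, 0, 1.5], "yaw": 0, "jaw": 5}], "grip_force": 30}}

```text
clock: 5.65
eef_pos: [673.5, -50.9, 58.5]
tcp_rot: [3.14, -0.001, 2.749]
contact_force: [1.1, 7.2, -3.5]
opening: 0.131
grasp_force: 35.3
```

Gripped at an 11 mm opening. Now I'll turn it clockwise to half tight.

{"api": "play_rows", "payload": {"steps": [{"delta_pos": [0, 0.05, 0], "yaw": 0.14, "jaw": 5}, {"delta_pos": [0, 0.05, 0], "yaw": 0.28, "jaw": 5}, {"delta_pos": [0, 0.05, 0], "yaw": 0.42, "jaw": 5}, {"delta_pos": [0, 0.05, 0], "yaw": 0.56, "jaw": 5}, {"delta_pos": [0, 0.05, 0], "yaw": 0.69, "jaw": 5}, {"delta_pos": [0, 0.05, 0], "yaw": 0.785, "jaw": 5}, {"delta_pos": [0, 0.05, 0], "yaw": 0.785, "jaw": 5}, {"delta_pos": [0, 0.05, 0], "yaw": 0.785, "jaw": 5}]}}

```text
clock: 6.45
eef_pos: [677.3, -47.0, 58.6]
tcp_rot: [3.133, -0.003, 1.963]
contact_force: [16.0, 21.5, -13.5]
opening: 0.129
grasp_force: 33.9
```

{"api": "play_rows", "payload": {"steps": [{"delta_pos": [0, 0, 0], "yaw": 0, "jaw": 45}, {"delta_pos": [0, 0, 0], "yaw": 0, "jaw": 45}, {"delta_pos": [0, 0, 0], "yaw": 0, "jaw": 45}, {"delta_pos": [0, 0, 0], "yaw": 0, "jaw": 45}, {"delta_pos": [0, 0, -3], "yaw": 0, "jaw": 45}, {"delta_pos": [0, 0, -6], "yaw": 0, "jaw": 45}, {"delta_pos": [0, 0, -7], "yaw": 0, "jaw": 45}, {"delta_pos": [0, 0, -7], "yaw": 0, "jaw": 45}]}}

```text
clock: 7.25
eef_pos: [674.7, -52.3, 130.6]
tcp_rot: [3.139, 0.002, 1.963]
contact_force: [-0.3, 0.5, -0.4]
opening: 0.448
grasp_force: 0.0
```

```bash
python3 go.py 527 7 128 157.5
python3 - <<'E'
from h import *
p,d=vision.grab_frame("top");b=bars(p,d)
E
```

```text
t 7.25 p [674.7 -52.3 130.6] yaw 112.5 F [-0.3  0.5 -0.4] q6 -0.47 open 0.448
delta cm [ 11.13 -11.38   0.21] yaw -0.785
lid z 68.8
[421.  60.] 4340 c [759.2 -83.5] mean [759.8 -78.5] size [ 98.5 214.4] dir 2.3000000000000114
[336. 138.] 243 c [629.   50.6] mean [628.3  50.8] size [56. 12.] dir 22.0
[436. 178.] 313 c [570.9 -94.5] mean [571.4 -94.4] size [53.4 13.6] dir 25.19999999999999
[365. 207.] 223 c [526.9   7. ] mean [525.4   7.8] size [11.8 54. ] dir 156.2
```

{"api": "play_rows", "payload": {"steps": [{"delta_pos": [11.1, -11.2, 0], "yaw": -0.78, "jaw": 45}, {"delta_pos": [11.1, -11.2, 0], "yaw": -0.78, "jaw": 45}, {"delta_pos": [11.1, -11.2, 0], "yaw": -0.78, "jaw": 45}, {"delta_pos": [11.1, -11.2, 0], "yaw": -0.78, "jaw": 45}, {"delta_pos": [11.1, -11.2, 0], "yaw": -0.78, "jaw": 45}, {"delta_pos": [11.1, -11.2, 0], "yaw": -0.78, "jaw": 45}, {"delta_pos": [11.1, -11.2, 2], "yaw": -0.78, "jaw": 45}, {"delta_pos": [11.1, -11.2, 2], "yaw": -0.78, "jaw": 45}]}}

```text
clock: 8.1
eef_pos: [525.7, 7.6, 106.2]
tcp_rot: [-3.14, -0.004, 2.741]
contact_force: [-0.9, -0.1, 0.2]
opening: 0.451
grasp_force: 0.0
```

```bash
python3 go.py 529 7 59 157.5
python3 - <<'E'
from h import *
p,d=vision.grab_frame("top");b=bars(p,d);cv2.imwrite("pics/q1.png",cv2.resize(p[80:250,290:480,::-1],None,fx=3,fy=3))
E
```

```text
t 8.1 p [525.7   7.6 106.2] yaw 157.0 F [-0.9 -0.1  0.2] q6 -1.16 open 0.451
delta cm [-0.34  0.08  4.72] yaw -0.008
lid z 517.9
[507.  91.] 4740 c [ 697.1 -174.9] mean [ 712.3 -209.8] size [157.1 287.2] dir 150.5
[379. 163.] 254 c [588.6 -20. ] mean [592.2 -12.4] size [59.  25.7] dir 83.7
```

View pics/q1.png

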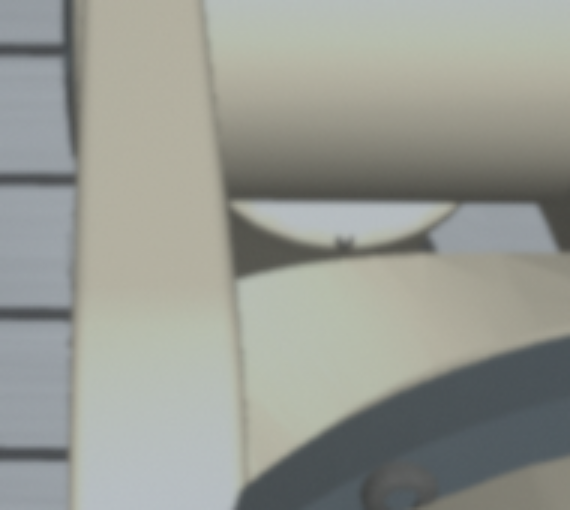

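The arm hides the lid from the top camera here. I'll check P with the side camera's depth instead.

```bash
cat >> h.py <<'E'
N={"P":(674.5,-52),"Q":(527,7),"R":(630,51.5),"S":(571,-95.5)}
def side(names="PQRS"):
    p,d=vision.grab_frame("side")
    vs,us=np.mgrid[150:340,320:540];vs,us=vs.ravel(),us.ravel()
    k=(d[vs,us]>0)&(p[vs,us].max(1)<95);P=world("side",np.c_[us,vs][k],d[vs,us][k])
    for n in names:
        c=N[n];m=(np.hypot(P[:,0]-c[0],P[:,1]-c[1])<36)&(P[:,2]>88)&(P[:,2]<113)
        if m.sum()<20: print(n,"few");continue
        Q=P[m];(cc,s,a)=cv2.minAreaRect(Q[:,:2].astype(np.float32));w,V=np.linalg.eigh(np.cov(Q[:,:2].T));e=V[:,1]
        ang=np.degrees(np.arctan2(e[1],e[0])); ra=np.degrees(np.arctan2(c[1]+22,c[0]-600.5))
        print(n,m.sum(),"rect",np.round(cc,1),np.round(s,1),"mean",Q.mean(0).round(1),"dir",round(ang%180,1),"cw",round((ra-ang+30)%180-30,1))
E
python3 -c "
from h import *
side()"
```

```text
P 453 rect [678.9 -56.2] [12.  54.5] mean [677.5 -57.4 101.7] dir 113.6 cw 44.3
Q 440 rect [531.9   5.2] [15.4 55.1] mean [529.9   1.5 102.1] dir 156.0 cw 2.5
R 279 rect [635.8  48.2] [56.7 11. ] mean [631.8  44.9 103. ] dir 21.0 cw 47.1
S 328 rect [ 575.4 -100.3] [54.2 11.1] mean [ 571.8 -103.4  104.6] dir 24.4 cw 43.8
```

{"api": "play_rows", "payload": {"steps": [{"delta_pos": [-0.2, -0.1, 0], "yaw": -0.01, "jaw": 45}, {"delta_pos": [-0.2, -0.1, 2], "yaw": -0.01, "jaw": 45}, {"delta_pos": [-0.2, -0.1, 4], "yaw": -0.01, "jaw": 45}, {"delta_pos": [-0.2, -0.1, 5.1], "yaw": -0.01, "jaw": 45}, {"delta_pos": [-0.2, -0.1, 5.1], "yaw": -0.01, "jaw": 45}, {"delta_pos": [-0.2, -0.1, 5.1], "yaw": -0.01, "jaw": 45}, {"delta_pos": [-0.2, -0.1, 5.1], "yaw": -0.01, "jaw": 45}, {"delta_pos": [-0.2, -0.1, 5.1], "yaw": -0.01, "jaw": 45}]}}

```text
clock: 9.0
eef_pos: [529.7, 6.1, 58.7]
tcp_rot: [3.141, 0.001, 2.754]
contact_force: [0.1, 0.3, -0.6]
opening: 0.451
grasp_force: 0.0
```

{"api": "play_rows", "payload": {"steps": [{"delta_pos": [0, 0, 0], "yaw": 0, "jaw": 5}, {"delta_pos": [0, 0, 0], "yaw": 0, "jaw": 5}, {"delta_pos": [0, 0, 0], "yaw": 0, "jaw": 5}, {"delta_pos": [0, 0, 0], "yaw": 0, "jaw": 5}, {"delta_pos": [0, 0, 0], "yaw": 0, "jaw": 5}, {"delta_pos": [0, 0, 0], "yaw": 0, "jaw": 5}, {"delta_pos": [0, 0, 0], "yaw": 0, "jaw": 5}, {"delta_pos": [0, 0, 0], "yaw": 0, "jaw": 5}]}}

```text
clock: 9.8
eef_pos: [529.5, 6.5, 58.3]
tcp_rot: [3.141, 0.0, 2.754]
contact_force: [-1.0, 3.2, 6.4]
opening: 0.133
grasp_force: 33.9
```

{"api": "play_rows", "payload": {"steps": [{"delta_pos": [0, 0, 0], "yaw": 0.14, "jaw": 5}, {"delta_pos": [0, 0, 0], "yaw": 0.28, "jaw": 5}, {"delta_pos": [0, 0, 0], "yaw": 0.42, "jaw": 5}, {"delta_pos": [0, 0, 0], "yaw": 0.56, "jaw": 5}, {"delta_pos": [0, 0, 0], "yaw": 0.69, "jaw": 5}, {"delta_pos": [0, 0, 0], "yaw": 0.785, "jaw": 5}, {"delta_pos": [0, 0, 0], "yaw": 0.785, "jaw": 5}, {"delta_pos": [0, 0, 0], "yaw": 0.785, "jaw": 5}]}}

```text
clock: 10.6
eef_pos: [530.8, 7.7, 58.4]
tcp_rot: [3.138, -0.001, 1.968]
contact_force: [4.0, 12.2, 1.6]
opening: 0.133
grasp_force: 33.2
```

```bash
python3 -c "
from h import *
side()
print(r.sense()['eef_pos'],r.sense()['contact_force'])"
```

```text
P 451 rect [679.9 -55.8] [13.2 54. ] mean [677.5 -57.3 101.9] dir 113.2 cw 44.7
Q 312 rect [527.9  -0.6] [26.2 51.5] mean [530.   -7.4 102.6] dir 129.1 cw 29.4
R 276 rect [635.4  47.8] [56.1 11.2] mean [632.3  45.1 103.3] dir 21.4 cw 46.7
S 330 rect [ 575.3 -100.3] [54.2 11.3] mean [ 572.  -103.4  104.5] dir 24.3 cw 43.8
[530.75253676   7.66009124  58.36350281] [ 4.35446021 11.16536922  1.67777577]
```

{"api": "play_rows", "payload": {"steps": [{"delta_pos": [0.1, 0.1, 0], "yaw": 0.14, "jaw": 5}, {"delta_pos": [0.1, 0.1, 0], "yaw": 0.28, "jaw": 5}, {"delta_pos": [0.1, 0.1, 0], "yaw": 0.42, "jaw": 5}, {"delta_pos": [0.1, 0.1, 0], "yaw": 0.56, "jaw": 5}, {"delta_pos": [0.1, 0.1, 0], "yaw": 0.69, "jaw": 5}, {"delta_pos": [0.1, 0.1, 0], "yaw": 0.785, "jaw": 5}, {"delta_pos": [0.1, 0.1, 0], "yaw": 0.785, "jaw": 5}, {"delta_pos": [0.1, 0.1, 0], "yaw": 0.785, "jaw": 5}]}}

```text
clock: 11.45
eef_pos: [532.6, 7.8, 58.4]
tcp_rot: [3.137, -0.003, 1.183]
contact_force: [8.2, 3.4, -3.6]
opening: 0.133
grasp_force: 32.6
```

{"api": "play_rows", "payload": {"steps": [{"delta_pos": [0, 0, 0], "yaw": 0, "jaw": 45}, {"delta_pos": [0, 0, 0], "yaw": 0, "jaw": 45}, {"delta_pos": [0, 0, 0], "yaw": 0, "jaw": 45}, {"delta_pos": [0, 0, 0], "yaw": 0, "jaw": 45}, {"delta_pos": [0, 0, -3], "yaw": 0, "jaw": 45}, {"delta_pos": [0, 0, -6], "yaw": 0, "jaw": 45}, {"delta_pos": [0, 0, -7], "yaw": 0, "jaw": 45}, {"delta_pos": [0, 0, -7], "yaw": 0, "jaw": 45}]}}

```text
clock: 12.25
eef_pos: [530.7, 7.3, 129.2]
tcp_rot: [3.139, -0.001, 1.184]
contact_force: [0.4, -0.0, -0.1]
opening: 0.455
grasp_force: 0.0
```

```bash
python3 go.py 677 -53 128 113; python3 -c "
from h import *
side()"
```

```text
t 12.25 p [530.7   7.3 129.2] yaw 67.8 F [ 0.4 -0.  -0.1] q6 0.4 open 0.455
delta cm [-0.06 15.83  0.16] yaw -0.788
P 453 rect [679.4 -55.6] [12.5 54.4] mean [677.5 -57.2 101.6] dir 113.4 cw 44.5
Q 275 rect [530.6   3.4] [53.6 11.3] mean [527.6  -1.4 104.6] dir 68.9 cw 89.6
R 279 rect [635.4  47.9] [55.3 11. ] mean [632.   44.9 103.1] dir 21.2 cw 47.0
S 326 rect [ 575.6 -100.6] [54.8 10.9] mean [ 572.  -103.4  104.7] dir 24.2 cw 43.9
```

{"api": "play_rows", "payload": {"steps": [{"delta_pos": [0.1, 16, 0], "yaw": -0.788, "jaw": 45}, {"delta_pos": [0.1, 16, 0], "yaw": -0.788, "jaw": 45}, {"delta_pos": [0.1, 16, 0], "yaw": -0.788, "jaw": 45}, {"delta_pos": [0.1, 16, 0], "yaw": -0.788, "jaw": 45}, {"delta_pos": [0.1, 16, 0], "yaw": -0.788, "jaw": 45}, {"delta_pos": [0.1, 16, 0], "yaw": -0.788, "jaw": 45}, {"delta_pos": [0.1, 16, 2], "yaw": -0.788, "jaw": 45}, {"delta_pos": [0.1, 16, 2], "yaw": -0.788, "jaw": 45}]}}

```text
clock: 13.1
eef_pos: [675.3, -51.9, 103.5]
tcp_rot: [-3.136, -0.003, 1.972]
contact_force: [0.0, 0.5, -0.5]
opening: 0.446
grasp_force: 0.0
```

```bash
python3 go.py 679 -52 59 113
```

```text
t 13.1 p [675.3 -51.9 103.5] yaw 113.0 F [ 0.   0.5 -0.5] q6 -0.48 open 0.446
delta cm [-0.16  0.36  4.44] yaw -0.001
```

{"api": "play_rows", "payload": {"steps": [{"delta_pos": [0, 0, 0], "yaw": 0, "jaw": 45}, {"delta_pos": [0, 0, 2], "yaw": 0, "jaw": 45}, {"delta_pos": [0, 0, 4], "yaw": 0, "jaw": 45}, {"delta_pos": [0, 0, 5], "yaw": 0, "jaw": 45}, {"delta_pos": [0, 0, 5], "yaw": 0, "jaw": 45}, {"delta_pos": [0, 0, 5], "yaw": 0, "jaw": 45}, {"delta_pos": [0, 0, 5], "yaw": 0, "jaw": 45}, {"delta_pos": [0, 0, 5], "yaw": 0, "jaw": 45}]}}

```text
clock: 13.9
eef_pos: [678.9, -52.1, 58.9]
tcp_rot: [3.14, 0.001, 1.972]
contact_force: [-0.0, -0.0, -0.1]
opening: 0.451
grasp_force: 0.0
```

{"api": "play_rows", "payload": {"steps": [{"delta_pos": [0, 0, 0], "yaw": 0, "jaw": 5}, {"delta_pos": [0, 0, 0], "yaw": 0, "jaw": 5}, {"delta_pos": [0, 0, 0], "yaw": 0, "jaw": 5}, {"delta_pos": [0, 0, 0], "yaw": 0, "jaw": 5}, {"delta_pos": [0, 0, 0], "yaw": 0, "jaw": 5}, {"delta_pos": [0, 0, 0], "yaw": 0, "jaw": 5}, {"delta_pos": [0, 0, 0], "yaw": 0, "jaw": 5}, {"delta_pos": [0, 0, 0], "yaw": 0, "jaw": 5}]}}

```text
clock: 14.7
eef_pos: [679.5, -51.7, 58.6]
tcp_rot: [3.139, 0.001, 1.972]
contact_force: [4.0, 3.0, 2.6]
opening: 0.134
grasp_force: 36.3
```

{"api": "play_rows", "payload": {"steps": [{"delta_pos": [0, 0, 0], "yaw": 0.14, "jaw": 5}, {"delta_pos": [0, 0, 0], "yaw": 0.28, "jaw": 5}, {"delta_pos": [0, 0, 0], "yaw": 0.42, "jaw": 5}, {"delta_pos": [0, 0, 0], "yaw": 0.56, "jaw": 5}, {"delta_pos": [0, 0, 0], "yaw": 0.69, "jaw": 5}, {"delta_pos": [0, 0, 0], "yaw": 0.788, "jaw": 5}, {"delta_pos": [0, 0, 0], "yaw": 0.788, "jaw": 5}, {"delta_pos": [0, 0, 0], "yaw": 0.788, "jaw": 5}]}}

```text
clock: 15.5
eef_pos: [681.1, -51.6, 58.6]
tcp_rot: [3.137, -0.002, 1.183]
contact_force: [10.5, 2.4, -2.6]
opening: 0.132
grasp_force: 35.7
```

{"api": "play_rows", "payload": {"steps": [{"delta_pos": [0, 0, 0], "yaw": 0, "jaw": 45}, {"delta_pos": [0, 0, 0], "yaw": 0, "jaw": 45}, {"delta_pos": [0, 0, 0], "yaw": 0, "jaw": 45}, {"delta_pos": [0, 0, 0], "yaw": 0, "jaw": 45}, {"delta_pos": [0, 0, -3], "yaw": 0, "jaw": 45}, {"delta_pos": [0, 0, -6], "yaw": 0, "jaw": 45}, {"delta_pos": [0, 0, -7], "yaw": 0, "jaw": 45}, {"delta_pos": [0, 0, -7], "yaw": 0, "jaw": 45}]}}

```text
clock: 16.3
eef_pos: [679.2, -52.3, 129.5]
tcp_rot: [3.139, -0.001, 1.184]
contact_force: [-0.1, 0.9, -0.6]
opening: 0.451
grasp_force: 0.0
```

```bash
python3 go.py 634.5 52 128 23; python3 -c "
from h import *
side()"
```

```text
t 16.3 p [679.2 -52.3 129.5] yaw 67.8 F [-0.1  0.9 -0.6] q6 0.31 open 0.451
delta cm [ 7.97 -8.07  0.13] yaw 0.782
P 352 rect [679.1 -54.4] [55.3 12.2] mean [675.5 -58.7 103.2] dir 69.6 cw 88.3
Q 289 rect [531.4   3.7] [55.6 12.1] mean [527.8  -1.3 104.4] dir 69.1 cw 89.3
R 280 rect [635.   47.9] [56.4 11. ] mean [631.7  44.9 103.1] dir 21.2 cw 47.0
S 339 rect [ 575.7 -100.3] [55.6 11.4] mean [ 571.8 -103.4  104.6] dir 24.3 cw 43.8
```

{"api": "play_rows", "payload": {"steps": [{"delta_pos": [8, -8, 0], "yaw": 0.79, "jaw": 45}, {"delta_pos": [8, -8, 0], "yaw": 0.79, "jaw": 45}, {"delta_pos": [8, -8, 0], "yaw": 0.79, "jaw": 45}, {"delta_pos": [8, -8, 0], "yaw": 0.79, "jaw": 45}, {"delta_pos": [8, -8, 0], "yaw": 0.79, "jaw": 45}, {"delta_pos": [8, -8, 0], "yaw": 0.79, "jaw": 45}, {"delta_pos": [8, -8, 0], "yaw": 0.79, "jaw": 45}, {"delta_pos": [8, -8, 0], "yaw": 0.79, "jaw": 45}]}}

```text
clock: 17.15
eef_pos: [633.5, 52.1, 126.5]
tcp_rot: [-3.141, 0.002, 0.395]
contact_force: [0.9, 0.3, 0.4]
opening: 0.451
grasp_force: 0.0
```

```bash
python3 go.py 636 52 59 22.5
```

```text
t 17.15 p [633.5  52.1 126.5] yaw 22.7 F [0.9 0.3 0.4] q6 1.26 open 0.451
delta cm [0.25 0.11 6.75] yaw 0.003
```

{"api": "play_rows", "payload": {"steps": [{"delta_pos": [0, 0, 2], "yaw": 0, "jaw": 45}, {"delta_pos": [0, 0, 4], "yaw": 0, "jaw": 45}, {"delta_pos": [0, 0, 6], "yaw": 0, "jaw": 45}, {"delta_pos": [0, 0, 7], "yaw": 0, "jaw": 45}, {"delta_pos": [0, 0, 7], "yaw": 0, "jaw": 45}, {"delta_pos": [0, 0, 7], "yaw": 0, "jaw": 45}, {"delta_pos": [0, 0, 7], "yaw": 0, "jaw": 45}, {"delta_pos": [0, 0, 7], "yaw": 0, "jaw": 45}]}}

```text
clock: 17.95
eef_pos: [635.0, 52.2, 58.8]
tcp_rot: [3.141, -0.002, 0.394]
contact_force: [0.7, 0.7, -0.0]
opening: 0.45
grasp_force: 0.0
```

{"api": "play_rows", "payload": {"steps": [{"delta_pos": [0, 0, 0], "yaw": 0, "jaw": 5}, {"delta_pos": [0, 0, 0], "yaw": 0, "jaw": 5}, {"delta_pos": [0, 0, 0], "yaw": 0, "jaw": 5}, {"delta_pos": [0, 0, 0], "yaw": 0, "jaw": 5}, {"delta_pos": [0, 0, 0], "yaw": 0, "jaw": 5}, {"delta_pos": [0, 0, 0], "yaw": 0, "jaw": 5}, {"delta_pos": [0, 0, 0], "yaw": 0, "jaw": 5}, {"delta_pos": [0, 0, 0], "yaw": 0, "jaw": 5}]}}

```text
clock: 18.75
eef_pos: [635.4, 50.6, 58.7]
tcp_rot: [3.139, -0.001, 0.394]
contact_force: [2.6, -7.9, 2.7]
opening: 0.131
grasp_force: 35.7
```

Gripped. Turning from yaw 22.6° to about -22°.

{"api": "play_rows", "payload": {"steps": [{"delta_pos": [0, 0.05, 0], "yaw": 0.14, "jaw": 5}, {"delta_pos": [0, 0.05, 0], "yaw": 0.28, "jaw": 5}, {"delta_pos": [0, 0.05, 0], "yaw": 0.42, "jaw": 5}, {"delta_pos": [0, 0.05, 0], "yaw": 0.56, "jaw": 5}, {"delta_pos": [0, 0.05, 0], "yaw": 0.69, "jaw": 5}, {"delta_pos": [0, 0.05, 0], "yaw": 0.782, "jaw": 5}, {"delta_pos": [0, 0.05, 0], "yaw": 0.782, "jaw": 5}, {"delta_pos": [0, 0.05, 0], "yaw": 0.782, "jaw": 5}]}}

```text
clock: 19.55
eef_pos: [635.5, 50.7, 58.7]
tcp_rot: [3.141, -0.002, -0.388]
contact_force: [1.1, -6.0, 3.3]
opening: 0.127
grasp_force: 35.7
```

{"api": "play_rows", "payload": {"steps": [{"delta_pos": [0, 0, 0], "yaw": 0, "jaw": 45}, {"delta_pos": [0, 0, 0], "yaw": 0, "jaw": 45}, {"delta_pos": [0, 0, 0], "yaw": 0, "jaw": 45}, {"delta_pos": [0, 0, 0], "yaw": 0, "jaw": 45}, {"delta_pos": [0, 0, -3], "yaw": 0, "jaw": 45}, {"delta_pos": [0, 0, -6], "yaw": 0, "jaw": 45}, {"delta_pos": [0, 0, -7], "yaw": 0, "jaw": 45}, {"delta_pos": [0, 0, -7], "yaw": 0, "jaw": 45}]}}

```text
clock: 20.35
eef_pos: [635.6, 51.9, 129.4]
tcp_rot: [-3.14, -0.003, -0.388]
contact_force: [-0.4, 0.8, -0.2]
opening: 0.447
grasp_force: 0.0
```

```bash
python3 go.py 577 -96 128 23.5; python3 -c "
from h import *
side()"
```

```text
t 20.35 p [635.6  51.9 129.4] yaw -22.2 F [-0.4  0.8 -0.2] q6 2.04 open 0.447
delta cm [ 0.17 15.91  0.11] yaw -0.798
P 347 rect [678.4 -55.5] [53.6 12.5] mean [675.5 -58.6 103.3] dir 69.5 cw 88.4
Q 278 rect [530.5   3. ] [53.9 11.7] mean [527.7  -1.5 104.7] dir 68.9 cw 89.5
R 390 rect [634.8  48. ] [12.2 55.9] mean [633.   46.4 101.7] dir 157.4 cw 90.8
S 330 rect [ 575.6 -100.4] [55.6 10.8] mean [ 571.7 -103.5  104.4] dir 24.5 cw 43.7
```

{"api": "play_rows", "payload": {"steps": [{"delta_pos": [0.1, 16, 0], "yaw": -0.798, "jaw": 45}, {"delta_pos": [0.1, 16, 0], "yaw": -0.798, "jaw": 45}, {"delta_pos": [0.1, 16, 0], "yaw": -0.798, "jaw": 45}, {"delta_pos": [0.1, 16, 0], "yaw": -0.798, "jaw": 45}, {"delta_pos": [0.1, 16, 0], "yaw": -0.798, "jaw": 45}, {"delta_pos": [0.1, 16, 0], "yaw": -0.798, "jaw": 45}, {"delta_pos": [0.1, 16, 0], "yaw": -0.798, "jaw": 45}, {"delta_pos": [0.1, 16, 0], "yaw": -0.798, "jaw": 45}]}}

```text
clock: 21.2
eef_pos: [574.1, -96.6, 126.6]
tcp_rot: [-3.141, 0.002, 0.408]
contact_force: [-0.7, -0.4, 0.2]
opening: 0.45
grasp_force: 0.0
```

```bash
python3 go.py 576 -97 59 23.5
```

```text
t 21.2 p [574.1 -96.6 126.6] yaw 23.4 F [-0.7 -0.4  0.2] q6 0.99 open 0.45
delta cm [0.17 0.12 6.76] yaw -0.002
```

{"api": "play_rows", "payload": {"steps": [{"delta_pos": [0, 0, 2], "yaw": 0, "jaw": 45}, {"delta_pos": [0, 0, 4], "yaw": 0, "jaw": 45}, {"delta_pos": [0, 0, 6], "yaw": 0, "jaw": 45}, {"delta_pos": [0, 0, 7], "yaw": 0, "jaw": 45}, {"delta_pos": [0, 0, 7], "yaw": 0, "jaw": 45}, {"delta_pos": [0, 0, 7], "yaw": 0, "jaw": 45}, {"delta_pos": [0, 0, 7], "yaw": 0, "jaw": 45}, {"delta_pos": [0, 0, 7], "yaw": 0, "jaw": 45}]}}

```text
clock: 22.0
eef_pos: [575.5, -96.8, 58.7]
tcp_rot: [3.141, -0.001, 0.41]
contact_force: [0.1, 0.2, 0.4]
opening: 0.45
grasp_force: 0.0
```

{"api": "play_rows", "payload": {"steps": [{"delta_pos": [0, 0, 0], "yaw": 0, "jaw": 5}, {"delta_pos": [0, 0, 0], "yaw": 0, "jaw": 5}, {"delta_pos": [0, 0, 0], "yaw": 0, "jaw": 5}, {"delta_pos": [0, 0, 0], "yaw": 0, "jaw": 5}, {"delta_pos": [0, 0, 0], "yaw": 0, "jaw": 5}, {"delta_pos": [0, 0, 0], "yaw": 0, "jaw": 5}, {"delta_pos": [0, 0, 0], "yaw": 0, "jaw": 5}, {"delta_pos": [0, 0, 0], "yaw": 0, "jaw": 5}]}}

```text
clock: 22.8
eef_pos: [575.8, -98.4, 58.6]
tcp_rot: [3.139, -0.001, 0.41]
contact_force: [-0.3, -8.5, 1.9]
opening: 0.127
grasp_force: 35.5
```

Turning from yaw 23.5° to about -22°.

{"api": "play_rows", "payload": {"steps": [{"delta_pos": [0, 0.1, 0], "yaw": 0.14, "jaw": 5}, {"delta_pos": [0, 0.1, 0], "yaw": 0.28, "jaw": 5}, {"delta_pos": [0, 0.1, 0], "yaw": 0.42, "jaw": 5}, {"delta_pos": [0, 0.1, 0], "yaw": 0.56, "jaw": 5}, {"delta_pos": [0, 0.1, 0], "yaw": 0.69, "jaw": 5}, {"delta_pos": [0, 0.1, 0], "yaw": 0.795, "jaw": 5}, {"delta_pos": [0, 0.1, 0], "yaw": 0.795, "jaw": 5}, {"delta_pos": [0, 0.1, 0], "yaw": 0.795, "jaw": 5}]}}

```text
clock: 23.6
eef_pos: [575.8, -97.8, 58.6]
tcp_rot: [-3.141, -0.001, -0.383]
contact_force: [-1.1, -1.0, 4.9]
opening: 0.13
grasp_force: 36.0
```

{"api": "play_rows", "payload": {"steps": [{"delta_pos": [0, 0, 0], "yaw": 0, "jaw": 45}, {"delta_pos": [0, 0, 0], "yaw": 0, "jaw": 45}, {"delta_pos": [0, 0, 0], "yaw": 0, "jaw": 45}, {"delta_pos": [0, 0, 0], "yaw": 0, "jaw": 45}, {"delta_pos": [0, 0, -4], "yaw": 0, "jaw": 45}, {"delta_pos": [0, 0, -8], "yaw": 0, "jaw": 45}, {"delta_pos": [0, 0, -12], "yaw": 0, "jaw": 45}, {"delta_pos": [0, 0, -12], "yaw": 0, "jaw": 45}]}}

```text
clock: 24.4
eef_pos: [578.7, -98.2, 183.5]
tcp_rot: [-3.14, -0.009, -0.385]
contact_force: [0.4, 0.4, 0.8]
opening: 0.45
grasp_force: 0.0
```

```bash
python3 go.py 577 -96 180 23.5; python3 -c "
from h import *
side()
p,d=vision.grab_frame('side');cv2.imwrite('pics/end.png',cv2.resize(p[170:350,330:530,::-1],None,fx=3,fy=3))"
```

```text
t 24.4 p [578.7 -98.2 183.5] yaw -22.1 F [0.4 0.4 0.8] q6 1.78 open 0.45
delta cm [-0.25 -0.14  0.35] yaw -0.795
P 272 rect [677.5 -58.8] [47.4 11.8] mean [673.3 -65.1 102.9] dir 68.1 cw 89.8
Q 282 rect [531.2   2.8] [55.3 12.5] mean [527.6  -1.4 104.5] dir 69.0 cw 89.5
R 387 rect [634.8  47.9] [12.7 55.2] mean [633.5  46.2 101.6] dir 157.6 cw 90.5
S 492 rect [ 575.6 -100.3] [11.2 55.1] mean [ 573.8 -101.7  102.4] dir 157.8 cw 90.3
```

View pics/end.png

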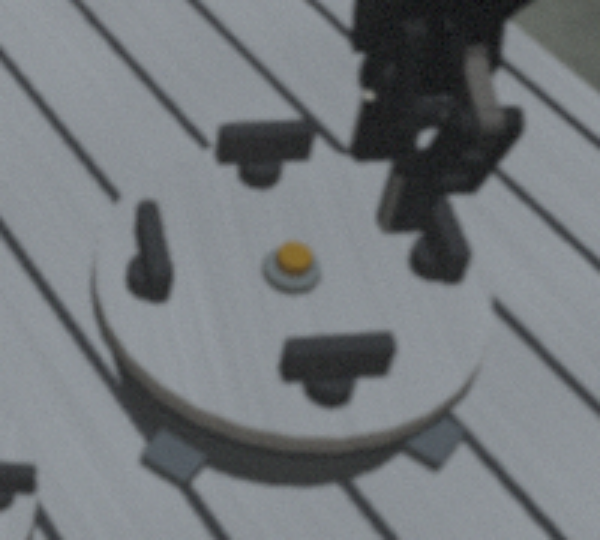

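The picture shows all four bars crosswise, at crop (265,140), (150,250), (338,358) and (440,240). The gripper is clear above them, so I'm handing in.

```bash
python3 -c "
from rig import r
print(r.sign_off())"
```

```text
the job is handed in; nothing more can be done
None
```

The first pass was finished and all four bolts were then tightened in crisscross order; the bars measured within about 2° of square, and the job was handed in at about 24.5 s.

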